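Roll-test lathe blanks on a ramp and box the one that will not roll

ROBOT

A 6-joint arm with a two-finger parallel gripper is mounted at the origin on a cart in front of the work surface, level with it; the furniture and walls round the work are solid. World frame = base frame: x ahead of the robot, y to its left, z up, the work surface at z = 0. Lengths are in m, angles in degrees, forces in N, time in s.
With the tool pointing down it reaches from about 0.325 to 0.85 m from the base axis. Payload 15.5 kg.
Tool frame: the origin (TCP) lies at the very end of the fingers, on their centre line; the grasp point (between the pads) lies arm.grip_depth behind it (arm.grip_depth is the distance from the TCP to the grasp point, in m); z points along the fingers, y is the line along which they close (so a half turn about z gives the same grasp; the last joint's range is limited). The gripper opens to 91 mm and grips with 3 to 60 N. Pads are 32 mm wide; open, the fingers measure 118 mm over their backs; the gripper's body (76 mm by 178 mm) begins 60 mm behind the grasp point.
Start: joints at [70.961, 28.281, 77.091, -0, 74.628, -5.472], TCP at [0.147, 0.608, 0.214] pointing down, gripper open.
Joint ranges: [-166.48, 166.48], [-47.26, 123.95], [12.59, 153.08], [-70.14, 250.14], [6.76, 159.57], [-176.63, 176.63]. Speed limits (degrees/s): [108.29, 108.29, 147.25, 172.46, 172.46, 172.46].

INTERFACE

Orientations are given as a 3x3 rotation matrix whose columns are the frame's x, y, z axes.
In Python, from rig import arm gives the robot as it stands. Calls block until the motion is done:
- arm.move_to(position, orientation): joint-space move of the TCP to a pose.
- arm.move_l(position, orientation=None, feed=0.15): straight line of the TCP; orientation=None keeps the orientation; feed is the mean speed in m/s.
- arm.move_joints(angles): joint-space move.
- arm.grip(opening): finger opening in m; the grip force is fixed at half the most; returns when the fingers have stopped.
- arm.sleep(seconds).
- arm.solve_ik(position, orientation): joint angles nearest the present ones, or None.
- arm.snapshot(name): name is "side" or "top"; returns the picture (420x560x3 uint8, red, green, blue); there is no depth.
- arm.get_calibration(name): a dict with "intrinsics" (3x3 intrinsics, pixels), "k1" (the pictures are not rectified: a ray, as slopes to the right and down, at radius r is drawn at 1 + k1 r^2 times it, then the intrinsics apply), "cam_to_world" (4x4, takes a point from camera to world coordinates). Camera axes: x right, y down, z forward; pixel columns grow to the right and rows downward; lengths in m; the calibration is good to about 2 mm. A picture is of the moment at which its call begins. get_calibration takes no time and is no camera call.
A pose or a line that the arm cannot do raises arm.Unreachable and nothing moves.
- arm.sign_off(): hands the job in; it is judged then, once.
Readings, each from a call of its own:
- arm.current_t(): time.
- arm.current_joint_positions(): joint angles.
- arm.current_dq(): joint speeds.
- arm.current_tau(): joint torques, N m.
- arm.current_ee_pos(): TCP position.
- arm.current_tool_rot(): TCP orientation.
- arm.current_force(): force on the tool from outside, world axes, zero at the start.
- arm.current_torque(): the same for the moment, N m.
- arm.current_width(): finger opening in m.
- arm.current_grasp_force(): force on a finger pad.
Only numpy, scipy, OpenCV 4.12 (cv2) and the standard library are available. Lean on these libraries where they do the work, as an engineer would, in place of code of your own. Each camera call takes 0.05 s, during which the arm holds its last target. There are 200 camera calls.

TASK

Test the three wooden blanks from the rack: lay each in turn gently straight across the ramp, uphill of the dark line, let go and see what it does. A round one must roll down into the trough by itself (do not drop, push or carry it there) and stays there; a blank that stays where it was put is picked up again off the ramp and laid flat on the floor of the small open box, not dropped in. Leave the glue bottle and the vial standing where they are.

Things in the scene. Friction and masses are not known exactly. Their poses are not given: they have to be found in the camera images.
- ramp: wooden ramp fixed to the table, 200 mm (x) by 132 mm (y); origin at the centre of its underside; +x points DOWNHILL. The slope falls 8 degrees toward +x, from 47.6 mm high at x = -95 mm (at a 60 mm high end wall) to 30 mm high at x = +30 mm (lip over the trough). Side walls are 6 mm thick and 56 mm high, 120 mm clear between them (y -60 to +60). A dark line crosses the slope at x = -35 mm
- ramp_start (a point): point on the ramp's slope surface 20 mm uphill of the dark line, midway between the side walls; axes as the ramp's (not tilted). A good place to let a rod go, its length along the ramp's y: a round one rolls off at once and is in the trough within 1 s, a square one only settles on its flat and stays. 40 mm uphill of this point is the end wall
- trough_floor (a point): centre of the floor of the catch trough at the ramp's foot, 8 mm above the table; the trough is 64 mm long (ramp x) by 120 mm wide, under the 30 mm high lip; its end wall is 56 mm high. Rods get here only by rolling: keep a held rod 100 mm above the table when crossing it
- rack: wooden feed rack, fixed, 40 mm (x) by 87 mm (y), origin at the centre of its underside. Three channels along x at y = -28, 0, +28 mm, 25 mm wide, floors 14 mm high, between 3 mm ribs with tops 28 mm high. Rods lie along x and overhang about 10 mm (6 to 14) at each end. Ribs bar taking a rod across its thickness; its end faces are free, with nothing below the overhang
- box: small open wooden box, fixed, outside 78 mm (x) by 80 mm (y) by 40 mm high; walls and floor 5 mm thick; inside 68 mm (x) by 70 mm (y). Origin at the centre of its underside. A rod fits lying along x, with no room for fingers at its ends, only along its sides
- rod_1_center (a point): rod 1: wooden lathe blank 60 mm long; either turned truly round (20 mm thick) or still square (18 mm by 18 mm): which one shows in its shape and in whether it rolls. The point is its centre; its x axis runs along its length. 20 to 45 g. Starts lying in one channel of the rack (a square one on a flat side)
- rod_2_center (a point): rod 2: as rod 1
- rod_3_center (a point): rod 3: as rod 1
- glue_bottle_center (a point): bystander: white glue bottle with a red spout, 34 mm across, 86 mm high, loose; the point is half-way up
- vial_center (a point): bystander: small corked glass vial, 19 mm across, 48 mm high, loose; the point is half-way up

How it is judged:
By the outcome, as a careful person would: the job done as asked, in the order asked, and still so for the second after the job is handed in, with the robot touching nothing.
It also fails if it takes over 72 s, if anything falls off the work surface, if the arm or the gripper's body presses on something with over 40 N, if the wrist force passes 120 N, or if a joint passes its speed limit or range.

## Working session

There is one attempt and no reset: what is moved stays moved. The work goes in short steps, each a Python script; the robot and the scene stay as the last script left them, time stands still between calls to the robot, and variables do not carry over. Pictures are saved under pics/ and viewed, at most 10 in all, crops included, and the job is handed in when it is done.

```bash
mkdir -p pics; ls; python3 - <<'E'
from rig import arm
import cv2,numpy as np
for n in("top","side"):
    im=arm.snapshot(n); cv2.imwrite(f"pics/{n}0.png",cv2.cvtColor(cv2.resize(im,(800,600),interpolation=cv2.INTER_CUBIC),cv2.COLOR_RGB2BGR))
    c=arm.get_calibration(n);print(n,c)
print(arm.grip_depth,arm.current_tool_rot(),arm.current_width(),arm.current_t())
E
```

```text
pics
top {'intrinsics': array([[509.41930999,   0.        , 277.93192202],
       [  0.        , 509.41930999, 212.77418327],
       [  0.        ,   0.        ,   1.        ]]), 'k1': -0.000253391277180643, 'cam_to_world': array([[-9.21840499e-02, -9.75516176e-01,  1.99675463e-01,
         3.04242226e-01],
       [-9.95741929e-01,  9.02445319e-02, -1.88131430e-02,
         3.10628659e-02],
       [ 3.32906698e-04, -2.00559502e-01, -9.79681466e-01,
         1.02474307e+00],
       [ 0.00000000e+00,  0.00000000e+00,  0.00000000e+00,
         1.00000000e+00]])}
side {'intrinsics': array([[429.92408985,   0.        , 274.4755428 ],
       [  0.        , 429.92408985, 210.01681663],
       [  0.        ,   0.        ,   1.        ]]), 'k1': -0.008604232540601824, 'cam_to_world': array([[-0.97789556, -0.09369854,  0.18692475,  0.28897745],
       [-0.2090265 ,  0.41536659, -0.88531267,  0.93032098],
       [ 0.00531021, -0.90481555, -0.42577062,  0.50910348],
       [ 0.        ,  0.        ,  0.        ,  1.        ]])}
0.0188 [[-9.72091679e-01  2.34600998e-01 -3.73143361e-04]
 [ 2.34601268e-01  9.72091093e-01 -1.07302349e-03]
 [ 1.10996956e-04 -1.13061711e-03 -9.99999355e-01]] 0.09122965040603515 0.1
```

View pics/top0.png

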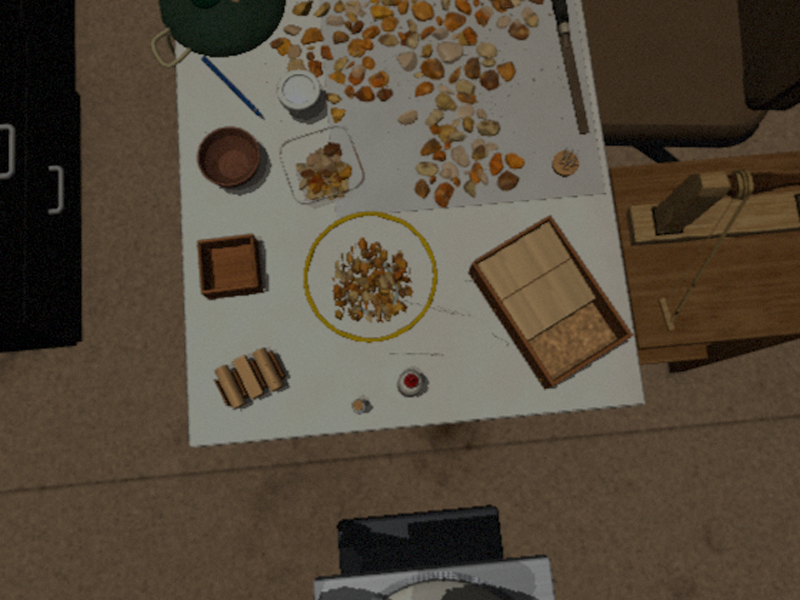

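View pics/side0.png

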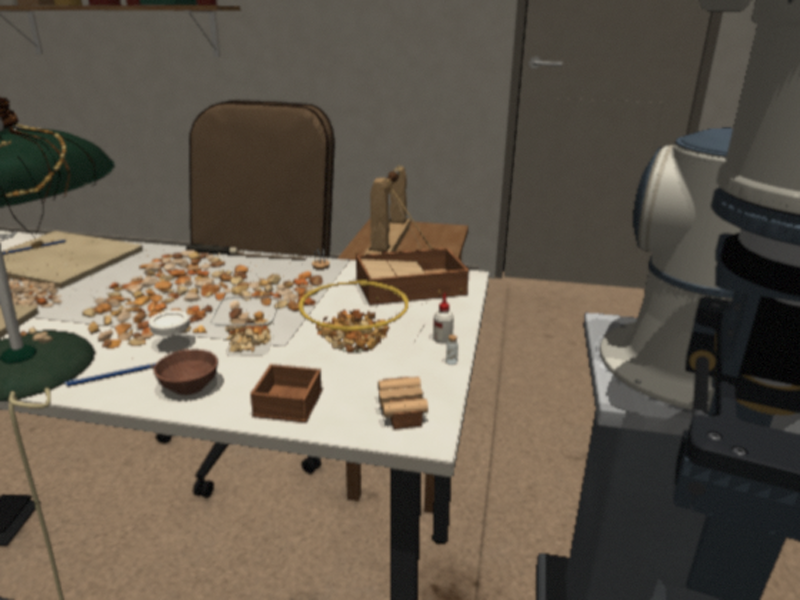

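Top view (800x600): the box is at (230,267), the rack at (250,376), the vial at (361,405), the bottle at (411,382) and the ramp at (550,300), with its trough at the lower right. I'll enlarge these for accurate readings.

```bash
python3 - <<'E'
from rig import arm
import cv2,numpy as np
im=cv2.cvtColor(arm.snapshot("top"),cv2.COLOR_RGB2BGR); np.save("top0.npy",im)
f=lambda a:cv2.convertScaleAbs(cv2.resize(a,None,fx=4,fy=4,interpolation=cv2.INTER_CUBIC),alpha=1.5)
a=f(im[145:285,320:450]); b=f(im[155:295,134:204])
cv2.imwrite("pics/crop1.png",np.hstack([a,b]))
E
```

```text
(no output)
```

View pics/crop1.png

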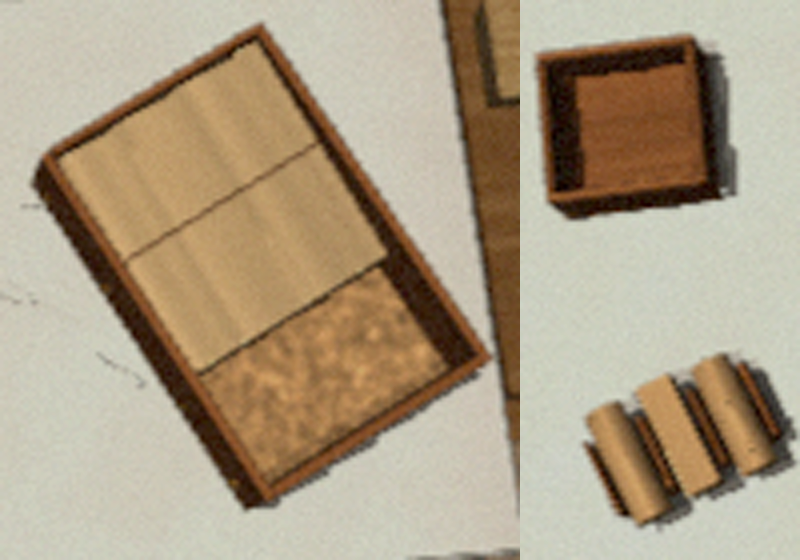

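The enlarged crop shows these positions:
- **Ramp rim:** corners near (47,160), (262,27), (487,357) and (266,494).
- **Box rim:** corners near (540,57), (692,38), (705,187) and (552,200).
- **Rods:** left one centred near (627,463), middle one near (680,435) with a flat top that looks square, right one near (736,414).

Next I fit these with known sizes and overlay the result.

```bash
cat > h.py <<'E'
import numpy as np,cv2
from scipy.optimize import least_squares
from scipy.spatial.transform import Rotation as R
from rig import arm
C=arm.get_calibration("top");K=C["intrinsics"];T=C["cam_to_world"];k1=C["k1"]
Ti=np.linalg.inv(T)
def proj(P):
    p=np.asarray(P,float)@Ti[:3,:3].T+Ti[:3,3]; s=p[:,:2]/p[:,2:]
    s=s*(1+k1*(s**2).sum(1,keepdims=True)); return s*[K[0,0],K[1,1]]+K[:2,2]
def unproj(uv,z):
    s=(np.asarray(uv,float)-K[:2,2])/[K[0,0],K[1,1]]; s=s/(1+k1*(s@s))
    d=T[:3,:3]@[*s,1]; return T[:3,3]+d*(z-T[2,3])/d[2]
def place(q,P):
    P=np.asarray(P,float); return P@R.from_euler('z',q[2]).as_matrix().T+[q[0],q[1],0]
def fit(P,uv,q0):
    r=least_squares(lambda q:(proj(place(q,P))-uv).ravel(),q0,loss='soft_l1'); return r.x,r.fun.reshape(-1,2)
E
cat > fit.py <<'E'
from h import *
c1=lambda a:np.array(a,float)/4+[320,145]
c2=lambda a:(np.array(a,float)-[520,0])/4+[134,155]
# ramp: rim corners, dark line ends, lip ends
sl=lambda x:.0476-(x+.095)*np.tan(np.radians(8))
RP=[[-.1,.066,.06],[-.1,-.066,.06],[.1,-.066,.056],[.1,.066,.056],[-.035,.06,sl(-.035)],[-.035,-.06,sl(-.035)],[.03,.06,.03],[.03,-.06,.03]]
# +x downhill (right-down), +y left of it = right side of the picture
uv=c1([[262,27],[47,160],[266,494],[487,357],[322,143],[124,262],[388,262],[200,374]])
ramp,r=fit(RP,uv,[.45,-.25,np.radians(-147)]);print("ramp",ramp[:2],np.degrees(ramp[2]),"\n",r.round(1).tolist())
BP=[[.039,.04,.04],[.039,-.04,.04],[-.039,-.04,.04],[-.039,.04,.04]]
box,r=fit(BP,c2([[540,57],[692,38],[705,187],[552,200]]),[.5,.3,.08]);print("box",box[:2],np.degrees(box[2]),r.round(1).tolist())
ends=dict(A=([605,408],[648,516],.024),B=([653.5,380],[707,490],.032),C=([712,358],[758,470],.024))
rods={}
for k,(a,b,z) in ends.items():
    p,q=[unproj(c2(e),z) for e in(b,a)];d=q-p
    rods[k]=[*((p+q)/2)[:2],np.arctan2(d[1],d[0])];print(k,rods[k][:2],np.degrees(rods[k][2]),np.linalg.norm(d))
for n,e,z in(("vial",(361,404),.048),("bottle",(411,381),.086)):print(n,unproj(np.array(e)*.7,z))
np.savez("fit.npz",ramp=ramp,box=box,**rods)
im=np.load("top0.npy");big=cv2.convertScaleAbs(cv2.resize(im,None,fx=4,fy=4,interpolation=cv2.INTER_CUBIC),alpha=1.5)
def poly(P,c,closed=True):
    cv2.polylines(big,[np.round((proj(P)+.5)*4-.5).astype(int)],closed,c,1)
poly(place(ramp,RP[:4]),(0,255,0));poly(place(ramp,RP[4:6]),(255,0,255),0);poly(place(ramp,RP[6:]),(255,0,255),0)
poly(place(box,BP),(0,255,0))
poly(place(box,[[.034,.035,.005],[.034,-.035,.005],[-.034,-.035,.005],[-.034,.035,.005]]),(255,255,0))
for k,v in rods.items():
    h,z=(.009,.032) if k=="B" else(.01,.024)
    poly(place(v,[[.03,h,z],[.03,-h,z],[-.03,-h,z],[-.03,h,z]]),(0,255,0))
cv2.imwrite("pics/ov1.png",np.hstack([big[580:1140,1280:1800],big[620:1180,536:816]]))
E
python3 fit.py
```

```text
ramp [ 0.49014533 -0.19900886] -153.94541260009777 
 [[1.3, -2.5], [-1.1, -2.2], [0.7, 2.0], [2.5, 0.5], [-0.3, -0.1], [-1.1, 0.7], [0.4, -1.8], [-2.8, 1.2]]
box [0.58287345 0.24214695] 1.4485994110362643 [[-0.7, -0.6], [1.0, -0.3], [0.9, -0.0], [-1.2, 1.3]]
A [np.float64(0.41455464232882244), np.float64(0.2514407643658021)] 18.71226798383289 0.05777998907620298
B [np.float64(0.42439241289926827), np.float64(0.22300758448607952)] 22.504911845937638 0.06060811321411739
C [np.float64(0.43321753522139117), np.float64(0.19717847693071822)] 18.71163826546611 0.060489104087004995
vial [0.37226083 0.07267468 0.048     ]
bottle [0.39300625 0.0044704  0.086     ]
```

View pics/ov1.png

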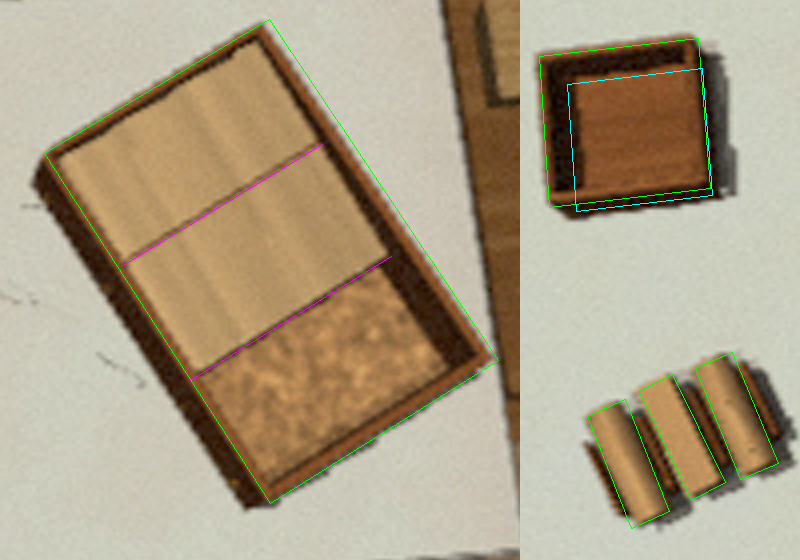

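The overlay matches the rim, dark line and rods to within about 1 to 2 px. I'll write the pick and test routine and run the right rod (C) first.

```bash
cat >> h.py <<'E'
F=np.load("fit.npz") if __import__("os").path.exists("fit.npz") else None
def rot(y,z):  # tool orientation from closing axis y and approach z; picks the half turn nearest now
    z=np.array(z)/np.linalg.norm(z); y=np.array(y)-np.dot(y,z)*z; y/=np.linalg.norm(y)
    return [np.column_stack([np.cross(s*y,z),s*y,z]) for s in(1,-1)]
def best(p,Rs):
    j0=np.array(arm.current_joint_positions()); o=[]
    for r in Rs:
        j=arm.solve_ik(p,r)
        if j is not None:o.append((np.abs(np.array(j)-j0).max(),r))
    return min(o,key=lambda t:t[0])[1]
def ax(a):return np.array([np.cos(a),np.sin(a),0])
th=np.radians(8);RY=F["ramp"][2] if F is not None else 0
n=np.sin(th)*ax(RY)+np.cos(th)*np.array([0,0,1]); rampx=np.cos(th)*ax(RY)-np.sin(th)*np.array([0,0,1]); rampy=ax(RY+np.pi/2)
def start(): return place(F["ramp"],[[-.055,0,.0476-.04*np.tan(th)]])[0]
DN=np.array([0,0,-1.]);UP=-DN;D=.006
def pick(k,r,off,yaw=np.radians(20)):
    x,y,_=F[k]; p=np.array([x,y,.014+r-D])+off*ax(yaw+np.pi/2)
    o=best(p,rot(ax(yaw),DN)); arm.move_to(p+.11*UP,o); arm.grip(.091)
    arm.move_l(p+.02*UP,o,feed=.25); arm.move_l(p,o,feed=.06); arm.grip(.04)
    print("width",arm.current_width(),"F",arm.current_grasp_force())
    arm.move_l(p+.14*UP,o,feed=.2); print("held",arm.current_width(),arm.current_t())
def lay(r):
    p=start()+n*(r+.001-D); o=best(p,rot(rampy,-n))
    arm.move_to(p+.11*UP,o); arm.move_l(p+.02*n,o,feed=.2); arm.move_l(p,o,feed=.04)
    print("force",np.round(arm.current_force(),1)); arm.grip(.078); arm.sleep(.3)
    arm.move_l(p+.11*n,o,feed=.2); print("t",arm.current_t())
def pic(name):
    im=cv2.cvtColor(arm.snapshot("top"),cv2.COLOR_RGB2BGR)
    f=lambda a:cv2.convertScaleAbs(cv2.resize(a,None,fx=4,fy=4,interpolation=cv2.INTER_CUBIC),alpha=1.5)
    cv2.imwrite(f"pics/{name}.png",np.hstack([f(im[145:285,320:450]),f(im[155:295,134:204])]))
E
python3 - <<'E'
from h import *
print(start(),n)
pick("C",.010,-.002)
E
```

```text
[ 0.53955601 -0.17485136  0.04197837] [-0.12502977 -0.06112862  0.99026807]
width 0.06037399602610332 F 30.00033974647522
held 0.05993052230051924 4.6417
```

```bash
python3 - <<'E'
from h import *
lay(.010)
x,y,_=F["A"];p=np.array([x,y,.15]);o=best(p,rot(ax(np.radians(20)),DN));arm.move_to(p,o)
pic("afterC");print(arm.current_t())
E
```

```text
force [1.5 0.2 0.2]
t 8.8083
10.5
```

View pics/afterC.png

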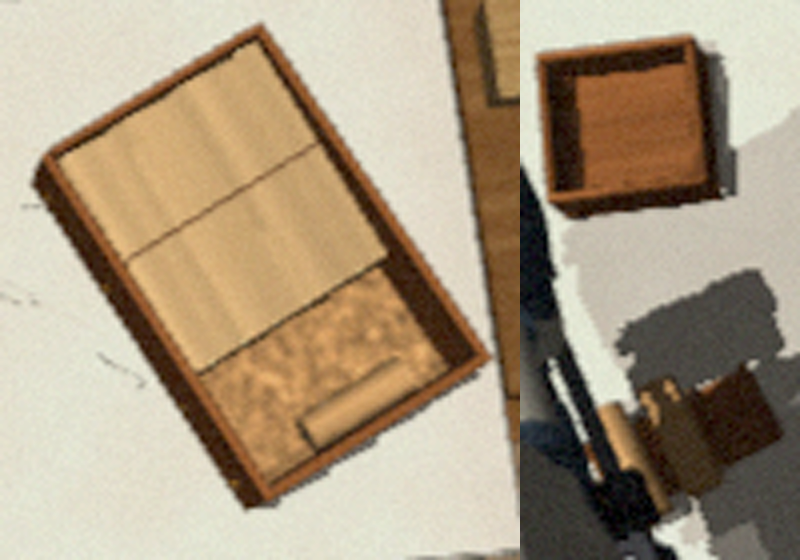

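Rod C rolled and lies in the trough at about (352,405). Rods A and B are undisturbed in the rack. Next is A.

```bash
python3 - <<'E'
from h import *
pick("A",.010,.002)
if abs(arm.current_width()-.06)<.002:
    lay(.010)
    x,y,_=F["B"];p=np.array([x,y,.15]);o=best(p,rot(ax(np.radians(20)),DN));arm.move_to(p,o)
    pic("afterA");print(arm.current_t())
E
```

```text
width 0.05993728943147106 F 30.00019669532776
held 0.05971372737622687 13.5917
force [-0.2 -0.2 -0.8]
t 17.9667
19.5583
```

View pics/afterA.png

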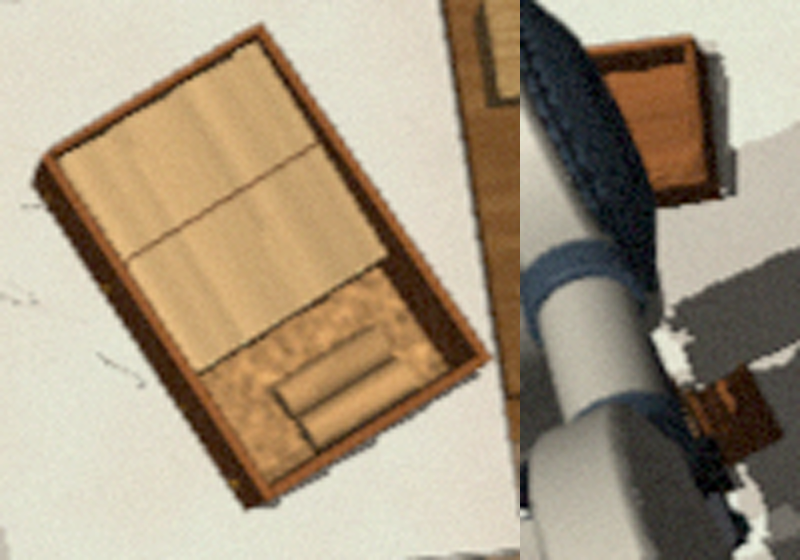

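Both round rods, A and C, lie side by side in the trough at about (335,365) and (352,405). Now the square one, B.

```bash
python3 - <<'E'
from h import *
pick("B",.009,0)
if abs(arm.current_width()-.06)<.002:
    lay(.009)
    x,y,_=F["B"];p=np.array([x,y-.05,.2]);o=best(p,rot(ax(np.radians(20)),DN));arm.move_to(p,o)
    arm.sleep(.5);pic("afterB");print(arm.current_t())
E
```

```text
width 0.05958382042776193 F 30.000490844249725
held 0.059810326843904534 22.65
force [0.5 0.2 0.6]
t 26.9167
28.8583
```

View pics/afterB.png

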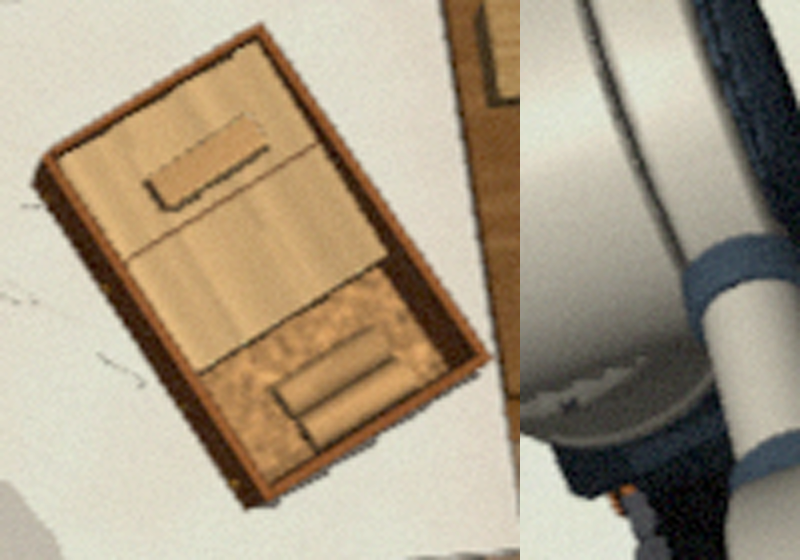

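Rod B stayed put, centred near (207,161) and uphill of the dark line. I'll check its position in numbers and cross-check the box in the side view before the tight placing.

```bash
python3 - <<'E'
from h import *
c1=lambda a:np.array(a,float)/4+[320,145]
top=start()+n*.018
for uv in([145,181],[247,113],[270,147],[170,210],[207,161]):
    d=unproj(c1(uv),top[2])-top; print(uv,"downhill %.4f lateral %.4f"%(d@rampx,d@rampy))
s=cv2.imread("pics/side0.png");S=7
big=cv2.resize(s[355:430,240:340],None,fx=S,fy=S,interpolation=cv2.INTER_CUBIC)
big=cv2.convertScaleAbs(big,alpha=1.5)
import h
C=arm.get_calibration("side");h.K=C["intrinsics"];h.k1=C["k1"];h.Ti=np.linalg.inv(C["cam_to_world"])
for z,c in((.04,(0,255,0)),(0,(255,255,0))):
    P=place(F["box"],[[.039,.04,z],[.039,-.04,z],[-.039,-.04,z],[-.039,.04,z]])
    q=((proj(P)+.5)/.7-.5-[240,355]+.5)*S-.5; print(q.round(0).tolist())
    cv2.polylines(big,[q.round().astype(int)],True,c,1)
cv2.imwrite("pics/boxside.png",big)
E
```

```text
[145, 181] downhill -0.0088 lateral -0.0315
[247, 113] downhill -0.0116 lateral 0.0301
[270, 147] downhill 0.0085 lateral 0.0302
[170, 210] downhill 0.0095 lateral -0.0290
[207, 161] downhill -0.0016 lateral -0.0001
[[82.0, 261.0], [230.0, 52.0], [586.0, 89.0], [468.0, 305.0]]
[[101.0, 430.0], [244.0, 212.0], [594.0, 252.0], [479.0, 476.0]]
```

View pics/boxside.png

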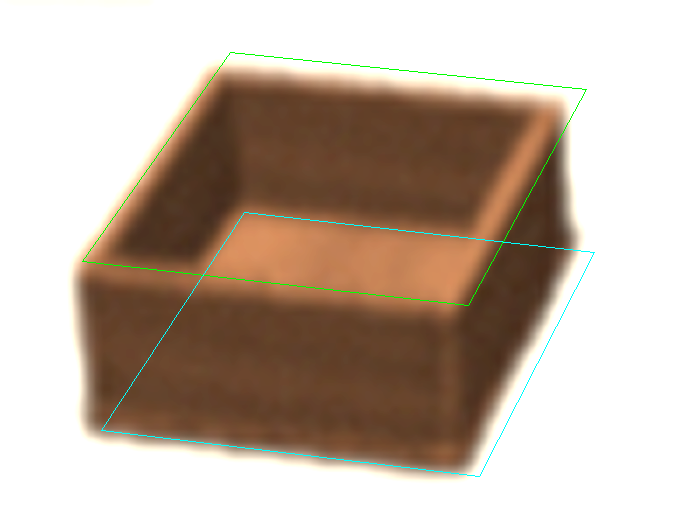

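```bash
python3 - <<'E'
from h import *
import h
cs=[arm.get_calibration(c) for c in("top","side")]
def pj(i,P):
    c=cs[i];h.K=c["intrinsics"];h.k1=c["k1"];h.Ti=np.linalg.inv(c["cam_to_world"]);return proj(P)
sd=lambda a:((np.array(a,float)+.5)/7+[240,355])*.7-.5
c2=lambda a:(np.array(a,float)-[520,0])/4+[134,155]
sg=np.array([[1,1],[1,-1],[-1,-1],[-1,1]])
rim=lambda s,z:np.c_[sg*[.039*s,.04*s],[z]*4]
ut=c2([[540,57],[692,38],[705,187],[552,200]])
us=sd([[78,262],[212,70],[562,103],[457,305]]);ub=sd([[92,430],[465,468]])
def res(q,w,fs):
    s=q[3] if fs else 1; P=place(q,rim(s,.04));B=place(q,rim(s,0))[[0,3]]
    return np.concatenate([w[0]*(pj(0,P)-ut).ravel(),w[1]*(pj(1,P)-us).ravel(),w[1]*(pj(1,B)-ub).ravel()])
for w in((1,0),(0,1),(1,1)):
  for fs in(0,1):
    r=least_squares(res,[.583,.242,.03,1],args=(w,fs));q=r.x;print(w,fs,q[:2].round(4),np.degrees(q[2]).round(2),q[3].round(3),"cost",r.cost.round(2))
E
```

```text
(1, 0) 0 [0.5831 0.2421] 1.49 1.0 cost 3.02
(1, 0) 1 [0.583  0.2421] 1.49 0.961 cost 0.64
(0, 1) 0 [0.5853 0.2437] 2.62 1.0 cost 3.42
(0, 1) 1 [0.5852 0.2446] 2.68 0.962 cost 1.34
(1, 1) 0 [0.5845 0.2429] 1.86 1.0 cost 8.64
(1, 1) 1 [0.5845 0.2432] 1.88 0.965 cost 4.93
```

Both cameras agree: the box centre is about (0.5845, 0.243) with a yaw of 1.9°, and rod B is where it was laid. Now I regrasp it across its thickness and lay it in the box.

```bash
python3 - <<'E'
from h import *
p=start()+n*(.009-D); o=best(p,rot(rampx,-n))
arm.move_to(p+.11*n,o); arm.grip(.040); arm.move_l(p+.02*n,o,feed=.2); arm.move_l(p,o,feed=.04)
arm.grip(.010); print("w",arm.current_width(),arm.current_grasp_force())
arm.move_l(p+.02*n,o,feed=.06); arm.move_l(p+.12*n,o,feed=.2); w=arm.current_width(); print("held",w,arm.current_t())
if abs(w-.018)<.002:
    a=np.radians(1.9); b=np.array([.5845,.243,.005+.009-D+.001]); o=best(b,rot(ax(a+np.pi/2),DN))
    arm.move_to(b+.14*UP,o); arm.move_l(b+.045*UP,o,feed=.2)
    f0=arm.current_force()
    for h_ in(.03,.015,.005,0):
        arm.move_l(b+h_*UP,o,feed=.04); df=np.array(arm.current_force())-f0; print(h_,df.round(1),arm.current_width())
        if np.linalg.norm(df)>6: print("STOP");break
    else:
        arm.grip(.030); arm.sleep(.2); arm.move_l(b+.14*UP,o,feed=.1)
        arm.move_to([.42,.08,.25],best([.42,.08,.25],rot([0,1,0],DN))); arm.sleep(.3); pic("end")
    print(arm.current_t())
E
```

```text
w 0.017910451261953005 30.000479221343994
held 0.017541519571699738 33.8333
0.03 [ 0.4 -0.1  0. ] 0.01790770816986783
0.015 [-0.6  0.6 -1.1] 0.017987840859394612
0.005 [ 0.3 -0.5 -0.3] 0.01766891439355235
0 [-0.5  0.7  0.2] 0.01776427247612163
41.275
```

View pics/end.png

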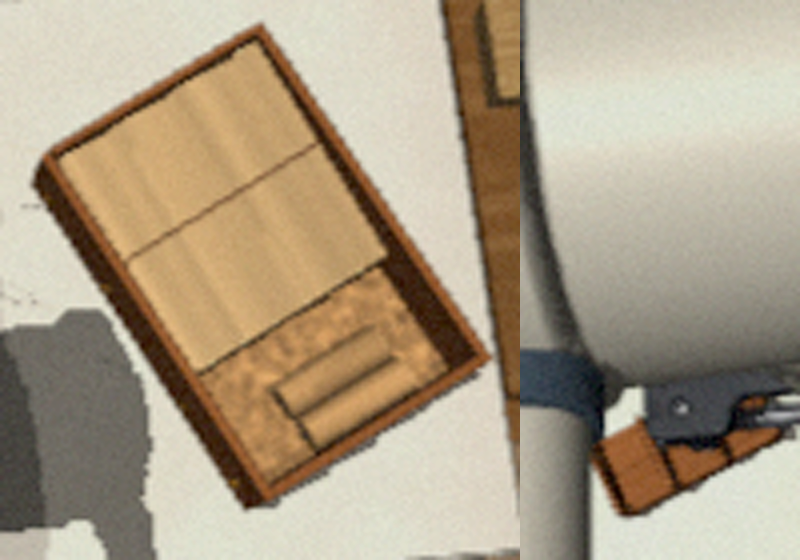

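The ramp side is as before, with both rods in the trough, but the arm hides the box. I'll move it clear and take one last combined look.

```bash
python3 - <<'E'
from h import *
p=[.45,-.2,.28];arm.move_to(p,best(p,rot([0,1,0],DN)));arm.sleep(.2)
f=lambda a,s:cv2.convertScaleAbs(cv2.resize(cv2.cvtColor(a,cv2.COLOR_RGB2BGR),None,fx=s,fy=s,interpolation=cv2.INTER_CUBIC),alpha=1.5)
t=arm.snapshot("top");s=arm.snapshot("side")
a=f(t[155:295,134:204],4);b=f(s[205:305,165:335],3)
b=cv2.copyMakeBorder(b,0,560-b.shape[0],0,0,cv2.BORDER_CONSTANT)
cv2.imwrite("pics/final.png",np.hstack([a,b]));print(arm.current_t())
E
```

```text
42.6667
```

View pics/final.png

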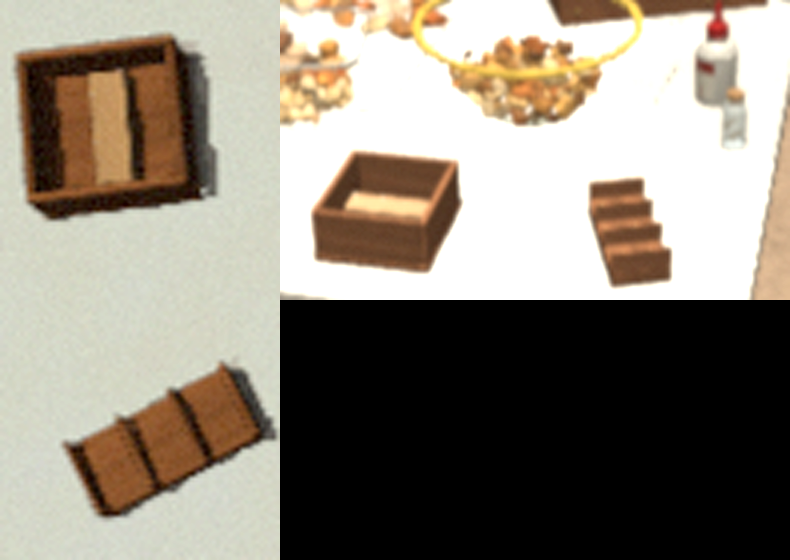

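The square rod lies flat in the box at (110,125), the rack is empty, and the bottle and vial are still standing.

```bash
python3 -c "
from rig import arm
print(arm.sign_off())"
```

```text
the job is handed in; nothing more can be done
None
```

Job handed in at about 43 s: the two round blanks rolled into the trough by themselves, the square one stayed on the ramp and now lies flat in the box, and the glue bottle and vial were left standing where they were.

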